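# Unlock the inner compartment of the drug cabinet's drawer and hold the bolt back

## Robot

A 7-joint arm with a two-finger parallel gripper is mounted at the origin on a cart in front of the work surface, level with it; the furniture and walls round the work are solid. World frame = base frame: x ahead of the robot, y to its left, z up, the work surface at z = 0. Lengths are in m, angles in rad, forces in N, time in s.
With the tool pointing down it reaches from about 0.425 to 0.875 m from the base axis. Payload 9.9 kg.
Tool frame: the origin (TCP) lies between the finger pads; the fingertips stand 25 mm ahead of it and the grasp point (between the pads) lies 6 mm ahead of it; z points along the fingers, y is the line along which they close (so a half turn about z gives the same grasp; the last joint's range is limited). The gripper opens to 85 mm and grips with 20 to 120 N. Pads are 22 mm wide; open, the fingers measure 114 mm over their backs; the gripper's body (76 mm by 85 mm) begins 54 mm behind the grasp point. The pads swing forward as they close: fully open they stand 13 mm farther back than shut.
Start: joints at [-1.348, 0.576, 0.025, 1.437, -0.015, 1.129, -0.057], TCP at [0.204, 0.643, 0.256] pointing down, gripper open.
Joint ranges: [-2.76, 2.76], [-0.34, 2.15], [-1.52, 1.57], [0.19, 2.46], [-1.09, 4.23], [0.17, 1.99], [-2.82, 2.82]. Speed limits (rad/s): [2.22, 2.22, 3.01, 3.01, 3.14, 3.14, 3.14].

## Interface

Orientations are given as a unit quaternion [x, y, z, w].
In Python, from bench import arm gives the robot as it stands.
- The arm moves only by the shell command python3 -m pendant 'ROWS' [FORCE]. ROWS is a JSON object of lists of equal length, an entry for each row: "delta_pos": the shift along the tool's x, y, z in mm, a list of three; "twist": the turn, a rotation vector about the tool's x, y, z in degrees, a list of three; "grip": the finger opening in mm, from 0 to 85.4. A call has 1 to 8 rows; each row is the pose to reach, as a shift and turn from the pose commanded when the call began, along the tool's axes at that moment; what a row does not reach only later rows make up. A row lasts 1/10 s, in which the tool goes at most 50 mm and 8.59 degrees, less where a joint would pass 70% of its speed; a pose out of reach is approached as far as the arm can. A call with a gripper value outside its range is refused whole. The fingers move at their own pace and stop on an object; FORCE is the grip in N (left out, the last holds). Time passes only in rows, so rows that repeat a pose let the fingers close. It gives the time, the measured TCP pose, the force, the opening and the grip force at its end, in the units of the state.
- arm.get_state(): the state, without advancing time (a new reading comes with each control period).
- arm.grab_frame(name): name is "scene" or "top" or "wrist"; returns (picture, depth): 420x560x3 uint8, red, green, blue; 420x560 float32, m along the optical axis (not along the pixel's ray), 0 where there is no reading.
- arm.camera_info(name): a dict with "fx", "fy", "cx", "cy" (pixels), "rvec" (rotation vector, rad) and "tvec" (3), from world to camera coordinates, as OpenCV has them; the wrist camera has in their place "T_tool_cam" (4x4, takes a point from camera to tool coordinates, whose origin is the TCP and whose axes are the flange's). Camera axes: x right, y down, z forward; pixel columns grow to the right and rows downward; lengths in m; the calibration is good to about 2 mm. The wrist camera is an equidistant fisheye: a pixel r from the principal point sees the ray r / f radians off the axis. A picture is of the moment at which its call begins: read the wrist's pose just before it. camera_info takes no time and is no camera call.
- arm.sign_off(): hands the job in; it is judged then, once.
The state is a dict: "time_s": time; "q": joint angles; "dq": joint speeds; "tau": joint torques, N m; "tool_pos": TCP position; "orientation": TCP orientation; "ft_force": force on the tool from outside, world axes, zero at the start; "ft_torque": the same for the moment, N m; "gripper_width": finger opening in m; "grip_force": force on a finger pad.
Only numpy, scipy, OpenCV 4.12 (cv2) and the standard library are available. Lean on these libraries where they do the work, as an engineer would, in place of code of your own. Each camera call takes 0.05 s, during which the arm holds its last target. There are 200 camera calls.

## Task

Pull the drawer of the white drug cabinet out to its stop, take the red-headed key from the key stand and work it fully home in the lock inside the drawer; its pins are sticky and want a little wiggling. Then turn the key a quarter clockwise and keep hold of it there: the bolt is sprung, so finish with the key in hand, still turned, so that the nurse can lift the blue lid. Leave the other two keys in their slots.

Things in the scene. Friction and masses are not known exactly. Their poses are not given: they have to be found in the camera images.
- drawer (a joint): the drawer of the white steel cabinet (190 deep, 220 wide, 100 mm tall, fixed to the worktop): 0 = shut, 0.14 m = fully out at its stop; it slides out along -x of drawer_handle. It stays where it is left; moving it takes about 5 N.
- drawer_handle (a point): middle of the drawer's steel bow handle: a bar 10 mm thick, 94 mm long along y, 74 mm above the worktop. x points into the cabinet, z up. The drawer's front panel begins 38 mm behind the bar's centre line (+x); the panel's top edge is 95 mm, the cabinet's top 100 mm above the worktop.
- keyhole (a point): centre of the keyhole's mouth in the flat steel top (46 x 52 mm) of the lock case inside the drawer, 84 mm above the worktop, 98 mm behind the handle bar (+x); it rides with the drawer. z up = lock axis; the key goes straight down. Slot 14.5 mm (x) x 6.5 mm (y), chamfered 1.5 mm. The fixed top plate, 5 mm thick, lets the key turn only when it is within 3 mm of fully home (thin neck in the plate).
- lock_pins (a point): on the lock axis, 16 mm below the keyhole's mouth, turning with the cylinder: midway between two sticky sprung pins that stand 3.5 mm into the slot, one from each end (+x side 12 mm, -x side 20 mm below the mouth). Pushing straight down past them takes 12 to 25 N; rocking the key 1 to 2 mm sideways along x and a few degrees about its axis eases them.
- cylinder (a joint): turn of the lock's cylinder (slot 14.6 x 6 mm, below the plate): 0 = locked, slot along x; grows as the key turns clockwise seen from above, stop at 1.6 rad. A spring turns it back (0.04 N m at 0, 0.12 N m at 1.6) and shoots the bolt when the key is let go. The key has about 0.1 rad of play in it.
- key_red_head (a point): centre of the red plastic head (30 wide, 10 thick, 34 mm tall) of the key for this lock, standing blade down in one of the three slots of the key stand. z = along the key, up; x = across the width of head and blade; y = through their thickness. The head reaches 18 mm below and 16 mm above this point.
- key_red_tip (a point): tip of the red key's blade, on its axis, 60 mm below the head's centre. Double-edged blade, 13 wide (x), 5 mm thick (y), pointed; fits either way round. 34 mm above the tip is the shoulder (21 x 9 x 8 mm, below the head), which rests on the stand and, when home, on the lock's top: the tip is then 34 mm below the keyhole's mouth.
- key_blue_head (a point): centre of the blue plastic head (30 wide, 10 thick, 34 mm tall) of another key, standing blade down in one of the three slots of the key stand. z = along the key, up; x = across the width of head and blade; y = through their thickness. The head reaches 18 mm below and 16 mm above this point.
- key_yellow_head (a point): centre of the yellow plastic head (30 wide, 10 thick, 34 mm tall) of another key, standing blade down in one of the three slots of the key stand. z = along the key, up; x = across the width of head and blade; y = through their thickness. The head reaches 18 mm below and 16 mm above this point.
- key_stand: black block fixed to the worktop, 148 (x) x 56 (y) x 44 mm tall, origin at the centre of its underside. Three slots in its top along x, 44 mm apart; the keys stand in them with 1 mm of play, heads in line along x with 14 mm between them, and lift straight out (36 mm or more). Which key is in which slot changes.
- key_red: the red-headed key as a whole, 76 mm long, 30 to 50 g; its origin is the tip of the blade, as key_red_tip.
Things that resemble listed ones, but are neither listed nor needed, are in the scene too. Of the things that look like the key_red, the middle-sized one is meant.

How it is judged:
By the outcome, as a careful person would: the job done as asked, in the order asked, and still so for the second after the job is handed in, while the arm keeps its last pose, push and grip.
It also fails if it takes over 72 s, if anything falls off the work surface, if the arm or the gripper's body presses on something with over 40 N, if the wrist force passes 120 N, or if a joint passes its speed limit or range.

## Working session

There is one attempt and no reset: what is moved stays moved. The work goes in short steps, Python scripts to look and compute and a shell command to move; the robot and the scene stay as the last step left them, time stands still between calls to the robot, and variables do not carry over. Pictures are saved under pics/ and viewed, at most 10 in all, crops included, and the job is handed in when it is done.

```bash
ls; mkdir -p pics
python3 - <<'E'
from bench import arm
import cv2,numpy as np
s=arm.get_state();print({k:np.round(v,4).tolist() for k,v in s.items()})
ims=[]
for n in("scene","top"):
    im,d=arm.grab_frame(n);np.savez(f"pics/{n}0.npz",im=im,d=d);cv2.imwrite(f"pics/{n}0.png",im[...,::-1]);print(n,arm.camera_info(n))
print(arm.camera_info("wrist"))
E
```

```text
pics
{'time_s': 0.0, 'q': [-1.3478, 0.5765, 0.0248, 1.438, -0.015, 1.129, -0.0565], 'dq': [0.0008, 0.0017, -0.0011, 0.0014, -0.0004, 0.0, -0.0011], 'tau': [0.0008, -76.5744, 2.2517, -28.5975, 0.0156, 0.0122, -0.0], 'tool_pos': [0.2037, 0.643, 0.2554], 'orientation': [0.1528, 0.9883, -0.0008, -0.0001], 'ft_force': [-0.3647, -0.3764, 0.1683], 'ft_torque': [0.0064, -0.0209, 0.03], 'grip_force': 0.0, 'gripper_width': 0.0853}
scene {'fx': 479.7296415208852, 'fy': 479.7296415208852, 'cx': 282.1983497101531, 'cy': 208.4895222193011, 'rvec': array([ 2.4149014 , -0.65093157,  0.21100557]), 'tvec': array([-0.53380944,  0.15692514,  0.93541379])}
top {'fx': 485.2033167797106, 'fy': 485.2033167797106, 'cx': 286.5363749347214, 'cy': 204.6513593414539, 'rvec': array([ 2.09135475, -2.11940819,  0.18151064]), 'tvec': array([-0.10126448,  0.56942741,  0.90459988])}
{'fx': 325.19226210127806, 'fy': 325.19226210127806, 'cx': 281.43548775985687, 'cy': 201.92404139207682, 'T_tool_cam': array([[-7.82325083e-04, -9.50192692e-01, -3.11662053e-01,
         8.02097122e-02],
       [ 9.99999141e-01, -1.07117330e-03,  7.55615340e-04,
        -5.01075717e-04],
       [-1.05182424e-03, -3.11661194e-01,  9.50192714e-01,
        -1.18580900e-01],
       [ 0.00000000e+00,  0.00000000e+00,  0.00000000e+00,
         1.00000000e+00]])}
```

View pics/scene0.png

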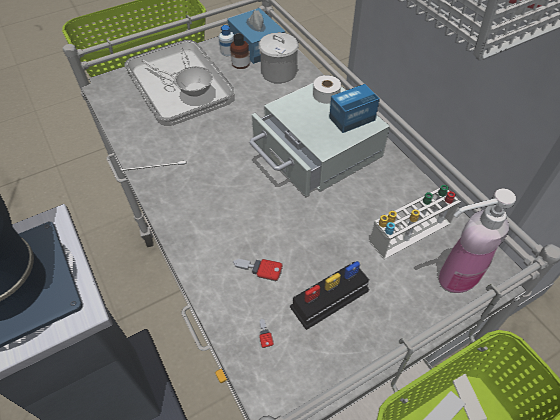

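View pics/top0.png

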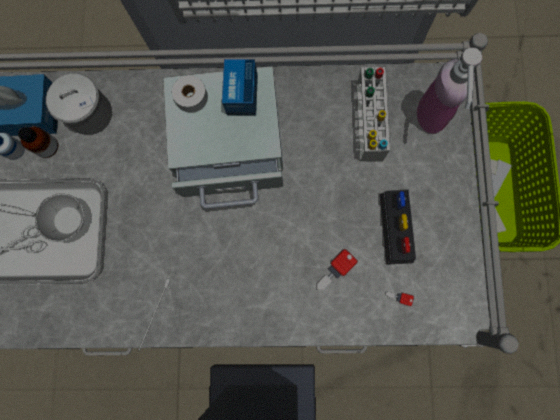

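The scene shows three red-headed keys:
- **Lying, large:** scene (267,269), top (344,262).
- **Lying, small:** scene (266,339), top (406,299).
- **Upright in the stand:** scene (312,293), top (406,244). This one is middle-sized and in a slot, so it fits the description.

The drawer is slightly open already, with the handle bar at top (228,205).

```bash
cat > h.py <<'E'
import numpy as np,cv2
from scipy.spatial.transform import Rotation as R
from bench import arm
def cam(n):
    c=arm.camera_info(n);Rm=cv2.Rodrigues(np.array(c['rvec']))[0];return c,Rm,-Rm.T@c['tvec']
def plane(n,uv,z):
    c,Rm,o=cam(n);uv=np.atleast_2d(uv).astype(float)
    d=np.c_[(uv[:,0]-c['cx'])/c['fx'],(uv[:,1]-c['cy'])/c['fy'],np.ones(len(uv))]@Rm
    return o+d*((z-o[2])/d[:,2])[:,None]
def cloud(n,d):
    c,Rm,o=cam(n);v,u=np.mgrid[:420,:560]
    p=np.stack([(u-c['cx'])/c['fx']*d,(v-c['cy'])/c['fy']*d,d],-1);return p@Rm+o
def wcloud(d,pos,quat):
    c=arm.camera_info("wrist");T=np.array(c['T_tool_cam']);v,u=np.mgrid[:420,:560]
    dx,dy=u-c['cx'],v-c['cy'];r=np.hypot(dx,dy)+1e-9;t=np.tan(r/c['fx'])/r
    p=np.stack([dx*t*d,dy*t*d,d],-1)@T[:3,:3].T+T[:3,3]
    return p@R.from_quat(quat).as_matrix().T+pos
def masks(im):
    h=cv2.cvtColor(im,cv2.COLOR_RGB2HSV);H,S,V=h[...,0],h[...,1],h[...,2];s=(S>150)&(V>80)
    return dict(red=s&((H<8)|(H>172)),yellow=s&(H>18)&(H<32),blue=s&(H>105)&(H<125))
E
python3 - <<'E'
from h import *
for n in("scene","top"):
    z=np.load(f"pics/{n}0.npz");im,d=z['im'],z['d'];P=cloud(n,d)
    for k,m in masks(im).items():
        N,l,st,ce=cv2.connectedComponentsWithStats(m.astype(np.uint8))
        for i in range(1,N):
            if st[i,4]>25:
                q=P[(l==i)&(d>0)]
                if len(q): print(n,k,ce[i].round(1),st[i,4],q.mean(0).round(4),q[:,2].max().round(3))
z=np.load("pics/top0.npz");P=cloud("top",z['d'])
for lo,hi,nm in((.06,.085,'bar'),(.035,.05,'stand')):
    if nm=='bar': sl=(slice(195,212),slice(195,262))
    else: sl=(slice(185,270),slice(375,420))
    q=P[sl].reshape(-1,3);q=q[(q[:,2]>lo)&(q[:,2]<hi)]
    r=cv2.minAreaRect(q[:,:2].astype(np.float32)*1000);print(nm,len(q),q.mean(0).round(4),r)
# cabinet top
q=P[70:190,160:285].reshape(-1,3);q=q[abs(q[:,2]-.1)<.006];print('cab',cv2.minAreaRect(q[:,:2].astype(np.float32)*1000),np.median(q[:,2]))
a=cv2.resize(np.load("pics/scene0.npz")['im'][225:355,215:385],None,fx=4.5,fy=4.5,interpolation=2);cv2.imwrite("pics/crop1.png",a[...,::-1])
E
```

```text
scene red [268.7 269.4] 350 [ 0.456  -0.2248  0.0143] 0.02
scene red [312.3 291.2] 93 [ 0.4832 -0.3368  0.0816] 0.089
scene red [265.9 339.3] 133 [ 0.3832 -0.3453  0.0085] 0.013
scene yellow [392.  213.3] 26 [ 0.6996 -0.2789  0.0957] 0.098
scene yellow [415.1 212.4] 26 [ 0.7396 -0.2995  0.0953] 0.098
scene yellow [383.7 220.2] 48 [ 0.6792 -0.2813  0.0901] 0.098
scene yellow [332.7 277.4] 65 [ 0.5278 -0.3335  0.0851] 0.089
scene yellow [220.5 375.6] 89 [ 0.2991 -0.256  -0.2944] -0.282
scene blue [225.1  27.2] 27 [0.7103 0.479  0.0804] 0.083
scene blue [352.2 265.8] 58 [ 0.5717 -0.331   0.0843] 0.089
top red [379.4  70.9] 27 [ 0.8285 -0.2977  0.096 ] 0.099
top red [406.9 244.2] 61 [ 0.4829 -0.3338  0.0862] 0.089
top red [343.1 262.5] 358 [ 0.4559 -0.2202  0.015 ] 0.021
top red [405.8 299. ] 116 [ 0.3827 -0.3423  0.009 ] 0.014
top yellow [381.8 113.6] 36 [ 0.7385 -0.2982  0.0958] 0.099
top yellow [372.4 133.5] 35 [ 0.6981 -0.278   0.0957] 0.1
top yellow [373. 143.] 40 [ 0.679  -0.2783  0.0951] 0.099
top yellow [404.4 220.9] 68 [ 0.5269 -0.3318  0.0866] 0.09
top blue [402.  198.3] 62 [ 0.5705 -0.3298  0.0862] 0.089
bar 348 [0.5699 0.0062 0.0789] ((571.5538940429688, 2.641510009765625), (112.75527954101562, 25.762863159179688), 88.98751831054688)
stand 1331 [ 0.5246 -0.3294  0.0446] ((527.568359375, -331.5234069824219), (140.63815307617188, 47.568519592285156), 2.6007297039031982)
cab ((719.9708862304688, 15.7110595703125), (229.22341918945312, 220.23973083496094), 5.028006076812744) 0.10091627963740579
```

View pics/crop1.png

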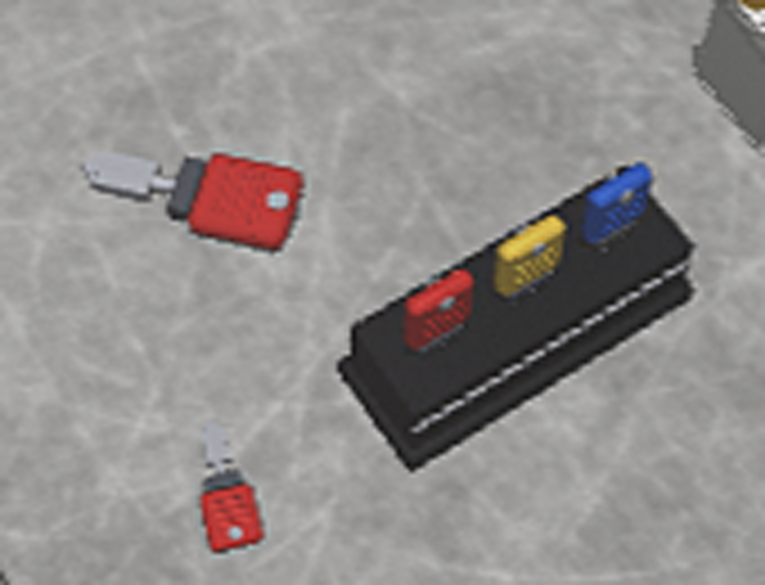

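The crop shows the standing red key at about (440,310). It is between the large and the small lying ones in size, so it is the one meant. Next I'll measure the handle and cabinet yaw more precisely.

```bash
cat >> h.py <<'E'
def go(pos,ang,tilt0=True):
    """tool-frame shift (mm) and twist (deg) to TCP pos with tool down, tool y at world angle ang(deg)"""
    s=arm.get_state();R0=R.from_quat(s['orientation']);a=np.radians(ang)
    y=np.array([np.cos(a),np.sin(a),0]);z=np.array([0,0,-1.]);x=np.cross(y,z)
    Rt=R.from_matrix(np.c_[x,y,z])
    print('t',round(s['time_s'],2),'at',np.round(s['tool_pos'],4),'dpos',(R0.inv().apply(np.array(pos)-s['tool_pos'])*1000).round(1),'twist',np.degrees((R0.inv()*Rt).as_rotvec()).round(1),'F',np.round(s['ft_force'],1),'w',round(s['gripper_width'],4),'q',np.round(s['q'],2))
E
python3 - <<'E'
from h import *
for n in("scene","top"):
    z=np.load(f"pics/{n}0.npz");P=cloud(n,z['d']).reshape(-1,3)
    m=(P[:,0]>.52)&(P[:,0]<.60)&(abs(P[:,1])<.08)&(P[:,2]>.068)&(P[:,2]<.09)
    q=P[m];print(n,len(q))
    # bin by y
    for y in np.arange(-.06,.07,.01):
        b=q[abs(q[:,1]-y)<.005]
        if len(b): print(round(y,3),len(b),np.percentile(b[:,0],[5,50,95]).round(4),b[:,2].max().round(3),end=' | ')
    print()
    m=(P[:,0]>.6)&(P[:,0]<.86)&(abs(P[:,1])<.18)&(abs(P[:,2]-.1)<.012)
    q=P[m]
    for y in np.arange(-.1,.14,.02):
        b=q[abs(q[:,1]-y)<.006]
        if len(b): print(round(y,3),np.sort(b[:,0])[[0,2,8]].round(4),end=' | ')
    print()
    for x in np.arange(.66,.8,.02):
        b=q[abs(q[:,0]-x)<.006];print(round(x,3),np.percentile(b[:,1],[1,99]).round(4),end=' | ')
    print()
go([.57,.005,.25],5)
E
```

```text
scene 289
-0.06 5 [0.5775 0.5798 0.5892] 0.08 | -0.05 63 [0.5706 0.585  0.5991] 0.081 | -0.04 19 [0.5678 0.5708 0.5766] 0.081 | -0.03 17 [0.5675 0.5705 0.575 ] 0.083 | -0.02 16 [0.5673 0.5699 0.5737] 0.081 | -0.01 19 [0.566  0.5687 0.5722] 0.083 | 0.0 14 [0.5645 0.5688 0.574 ] 0.081 | 0.01 20 [0.5643 0.5668 0.5727] 0.08 | 0.02 17 [0.563  0.5666 0.5713] 0.081 | 0.03 14 [0.5627 0.566  0.5709] 0.08 | 0.04 18 [0.5621 0.5647 0.5691] 0.082 | 0.05 51 [0.5633 0.5805 0.5968] 0.083 | 0.06 15 [0.5723 0.5866 0.5976] 0.081 | 
-0.1 [0.6164 0.6169 0.6181] | -0.08 [0.6139 0.6143 0.6158] | -0.06 [0.6122 0.6125 0.6146] | -0.04 [0.6114 0.6115 0.6128] | -0.02 [0.6083 0.6099 0.6109] | 0.0 [0.6075 0.6075 0.609 ] | 0.02 [0.6052 0.6062 0.6075] | 0.04 [0.6024 0.6037 0.6064] | 0.06 [0.6023 0.6029 0.6055] | 0.08 [0.6001 0.6008 0.6035] | 0.1 [0.6002 0.601  0.6045] | 0.12 [0.6366 0.6377 0.6515] | 
0.66 [-0.1028  0.1162] | 0.68 [-0.1006  0.1164] | 0.7 [-0.0986  0.1192] | 0.72 [-0.0967  0.1203] | 0.74 [-0.0946  0.1223] | 0.76 [-0.0936  0.1257] | 0.78 [-0.0917 -0.0449] | 0.8 [-0.0907 -0.0526] | 
top 435
-0.05 62 [0
[... 480 characters left out ...]
1 0.6183] | -0.08 [0.6133 0.614  0.6149] | -0.06 [0.6121 0.6123 0.6136] | -0.04 [0.6098 0.6103 0.611 ] | -0.02 [0.6085 0.609  0.61  ] | 0.0 [0.6063 0.6067 0.6079] | 0.02 [0.6051 0.6054 0.6061] | 0.04 [0.6029 0.6035 0.6047] | 0.06 [0.601  0.6016 0.6028] | 0.08 [0.6003 0.6004 0.6017] | 0.1 [0.6001 0.6015 0.6039] | 0.12 [0.6343 0.6349 0.6377] | 
0.66 [-0.0984  0.1183] | 0.68 [-0.0954  0.1191] | 0.7 [-0.0948  0.1216] | 0.72 [-0.0931  0.1226] | 0.74 [-0.0912  0.1247] | 0.76 [-0.0895  0.1282] | 0.78 [-0.0887  0.1309] | 0.8 [-0.0876  0.1316] | 
t 0.1 at [0.2037 0.6431 0.2555] dpos [-541.9 -497.7    6.3] twist [-0.1  0.1 67.4] F [ 0.  -0.1  0.3] w 0.0855 q [-1.35  0.58  0.02  1.44 -0.02  1.13 -0.06]
```

```bash
python3 -m pendant '{"delta_pos":[[-540,-500,10],[-540,-500,10],[-540,-500,10],[-540,-500,10],[-540,-500,10],[-540,-500,10],[-540,-500,10],[-540,-500,10]],"twist":[[0,0,67.4],[0,0,67.4],[0,0,67.4],[0,0,67.4],[0,0,67.4],[0,0,67.4],[0,0,67.4],[0,0,67.4]],"grip":[34,34,34,34,34,34,34,34]}' 40; python3 -c "
from h import *
go([.568,.001,.2],5)"
```

```text
time_s: 0.9
tool_pos: [0.402, 0.2939, 0.2508]
orientation: [0.678, 0.735, 0.0, -0.0]
ft_force: [1.3, 0.5, -0.7]
gripper_width: 0.0341
grip_force: 0.0
t 0.9 at [0.402  0.2939 0.2508] dpos [-305.5  141.5   50.8] twist [-0.  -0.  -0.3] F [ 1.3  0.5 -0.7] w 0.0341 q [-1.01  0.34  0.39  1.91 -0.16  0.92 -0.46]
```

```bash
python3 -m pendant '{"delta_pos":[[-305,141,51],[-305,141,51],[-305,141,51],[-305,141,51],[-305,141,51],[-305,141,51],[-305,141,51],[-305,141,51]],"twist":[[0,0,0],[0,0,0],[0,0,0],[0,0,0],[0,0,0],[0,0,0],[0,0,0],[0,0,0]],"grip":[34,34,34,34,34,34,34,34]}' ; python3 -m pendant '{"delta_pos":[[0,0,0],[0,0,0]],"twist":[[0,0,0],[0,0,0]],"grip":[34,34]}'; python3 -c "
from h import *
im,d=arm.grab_frame('wrist');cv2.imwrite('pics/w1.png',im[...,::-1])
go([.568,.001,.08],5)"
```

```text
time_s: 1.7
tool_pos: [0.57, -0.0022, 0.1991]
orientation: [0.678, 0.735, -0.001, 0.001]
ft_force: [0.5, 0.5, 0.4]
gripper_width: 0.034
grip_force: 0.0
time_s: 1.9
tool_pos: [0.5682, 0.0057, 0.1997]
orientation: [0.675, 0.738, 0.0, -0.001]
ft_force: [-0.0, 0.2, 0.0]
gripper_width: 0.0339
grip_force: 0.0
t 1.95 at [0.5682 0.006  0.1998] dpos [ -5.1  -0.6 119.8] twist [-0.  -0.   0.1] F [-0.2  0.4 -0.1] w 0.0343 q [-0.35  0.5   0.38  1.81 -0.24  0.88  0.24]
```

View pics/w1.png

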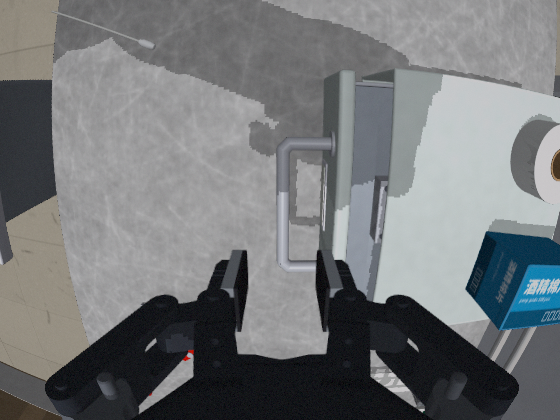

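The bow handle's bar spans columns 278–290 and rows 140–270. Its middle is at about (284,205), between the fingers at columns 240 and 325. I'll descend now.

```bash
python3 -m pendant '{"delta_pos":[[-4,0,50],[-4,0,100],[-4,0,120],[-4,0,120],[-4,0,120],[-4,0,120],[-4,0,120],[-4,0,120]],"twist":[[0,0,0],[0,0,0],[0,0,0],[0,0,0],[0,0,0],[0,0,0],[0,0,0],[0,0,0]],"grip":[34,34,34,34,0,0,0,0]}' 60; python3 -c "
from h import *
go([.468,-.0078,.08],5)"
```

```text
time_s: 2.75
tool_pos: [0.5693, 0.0015, 0.0805]
orientation: [0.675, 0.738, 0.001, -0.0]
ft_force: [-0.4, 3.8, 2.2]
gripper_width: 0.0076
grip_force: 58.7
t 2.75 at [0.5693 0.0015 0.0805] dpos [  -0.2 -101.8    0.4] twist [ 0.1 -0.1  0.1] F [-0.4  3.8  2.2] w 0.0076 q [-0.28  0.66  0.3   1.92 -0.32  0.61  0.32]
```

```bash
python3 -m pendant '{"delta_pos":[[0,-12,0],[0,-24,0],[0,-36,0],[0,-48,0],[0,-60,0],[0,-72,0],[0,-82,0],[0,-90,0]],"twist":[[0,0,0],[0,0,0],[0,0,0],[0,0,0],[0,0,0],[0,0,0],[0,0,0],[0,0,0]],"grip":[0,0,0,0,0,0,0,0]}'; python3 -m pendant '{"delta_pos":[[0,-4,0],[0,-8,0],[0,-12,0],[0,-12,0]],"twist":[[0,0,0],[0,0,0],[0,0,0],[0,0,0]],"grip":[0,0,0,0]}'
```

```text
time_s: 3.55
tool_pos: [0.4807, -0.0063, 0.0805]
orientation: [0.675, 0.738, 0.002, 0.001]
ft_force: [4.8, 6.8, -3.3]
gripper_width: 0.0073
grip_force: 59.8
time_s: 3.95
tool_pos: [0.4683, -0.0074, 0.0804]
orientation: [0.675, 0.738, 0.001, 0.0]
ft_force: [1.6, 6.1, 0.6]
gripper_width: 0.0078
grip_force: 60.1
```

No stop yet, so I'll keep pulling.

```bash
python3 -m pendant '{"delta_pos":[[0,-4,0],[0,-7,0],[0,-10,0],[0,-12,0],[0,-12,0]],"twist":[[0,0,0],[0,0,0],[0,0,0],[0,0,0],[0,0,0]],"grip":[0,0,0,0,0]}'
```

```text
time_s: 4.45
tool_pos: [0.4568, -0.0084, 0.0804]
orientation: [0.675, 0.738, 0.001, 0.001]
ft_force: [3.5, 6.4, -0.0]
gripper_width: 0.008
grip_force: 60.0
```

```bash
python3 -m pendant '{"delta_pos":[[0,-4,0],[0,-7,0],[0,-10,0],[0,-12,0],[0,-12,0]],"twist":[[0,0,0],[0,0,0],[0,0,0],[0,0,0],[0,0,0]],"grip":[0,0,0,0,0]}'
```

```text
time_s: 4.95
tool_pos: [0.4549, -0.0086, 0.0807]
orientation: [0.674, 0.739, 0.007, 0.008]
ft_force: [33.3, 10.0, -38.6]
gripper_width: 0.0076
grip_force: 58.0
```

```bash
python3 -m pendant '{"delta_pos":[[0,9,0],[0,9,0],[0,9,0],[0,9,0],[0,9,-40],[0,9,-90],[0,9,-120],[0,9,-120]],"twist":[[0,0,0],[0,0,0],[0,0,0],[0,0,0],[0,0,0],[0,0,0],[0,0,0],[0,0,0]],"grip":[0,0,34,34,34,34,34,34]}' ; python3 -m pendant '{"delta_pos":[[-20,40,0],[-20,60,0],[-20,60,0],[-20,60,0],[-20,60,0]],"twist":[[0,0,0],[0,0,0],[0,0,0],[0,0,0],[0,0,0]],"grip":[34,34,34,34,34]}'
python3 - <<'E'
from h import *
s=arm.get_state();im,d=arm.grab_frame('wrist');cv2.imwrite('pics/w2.png',im[...,::-1]);np.savez('pics/w2.npz',im=im,d=d,p=s['tool_pos'],q=s['orientation'])
im,d=arm.grab_frame('top');cv2.imwrite('pics/t2.png',im[...,::-1]);np.savez('pics/t2.npz',im=im,d=d)
im,d=arm.grab_frame('scene');cv2.imwrite('pics/s2.png',im[...,::-1]);np.savez('pics/s2.npz',im=im,d=d)
go([.4832,-.334,.17],92.6)
E
```

```text
time_s: 5.75
tool_pos: [0.454, -0.0105, 0.2035]
orientation: [0.676, 0.737, 0.002, 0.002]
ft_force: [0.4, -0.4, -0.1]
gripper_width: 0.0341
grip_force: 0.0
time_s: 6.25
tool_pos: [0.5126, -0.0247, 0.1993]
orientation: [0.676, 0.737, -0.001, -0.001]
ft_force: [-0.6, 0.7, -0.4]
gripper_width: 0.0339
grip_force: 0.0
t 6.4 at [ 0.5133 -0.0245  0.1998] dpos [-305.7  -57.    29.8] twist [ -0.   -0.  -87.6] F [-0.2  0.3  1.3] w 0.0336 q [-0.33  0.43  0.42  1.94 -0.24  0.81  0.3 ]
```

View pics/w2.png

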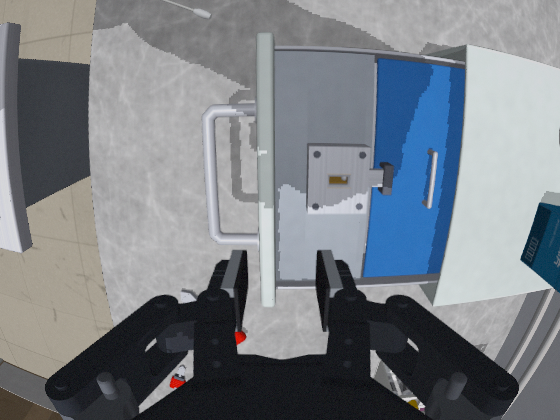

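The drawer is out. The lock plate spans (308,145)–(370,215), and the brass keyhole is at about (339,180).

```bash
cat >> h.py <<'E'
def wplane(uv,pos,quat,z):
    c=arm.camera_info("wrist");T=np.array(c['T_tool_cam']);uv=np.atleast_2d(uv).astype(float)
    dx,dy=uv[:,0]-c['cx'],uv[:,1]-c['cy'];r=np.hypot(dx,dy)+1e-9;th=r/c['fx']
    d=np.c_[np.sin(th)*dx/r,np.sin(th)*dy/r,np.cos(th)]@T[:3,:3].T
    Rm=R.from_quat(quat).as_matrix();d=d@Rm.T;o=Rm@T[:3,3]+pos
    return o+d*((z-o[2])/d[:,2])[:,None]
E
python3 - <<'E'
from h import *
z=np.load('pics/w2.npz');im,d=z['im'],z['d'];hsv=cv2.cvtColor(im,cv2.COLOR_RGB2HSV)
m=np.zeros((420,560),np.uint8);sub=hsv[165:195,322:356];m[165:195,322:356]=(sub[...,1]>70)
ys,xs=np.nonzero(m);print(len(xs),xs.min(),xs.max(),ys.min(),ys.max(),xs.mean(),ys.mean())
print(hsv[180,322:356:2].tolist())
print('hole',wplane([[(xs.min()+xs.max())/2,(ys.min()+ys.max())/2],[xs.mean(),ys.mean()]],z['p'],z['q'],.084).round(4))
P=wcloud(d,z['p'],z['q']);q=P[140:220,300:375].reshape(-1,3);q=q[abs(q[:,2]-.084)<.005];print('plate',cv2.minAreaRect((q[:,:2]*1000).astype(np.float32)),np.median(q[:,2]))
for n,k in(('top','t2'),('scene','s2')):
    w=np.load(f'pics/{k}.npz');P=cloud(n,w['d']);q=P.reshape(-1,3);q=q[(abs(q[:,2]-.084)<.005)&(abs(q[:,0]-.553)<.035)&(abs(q[:,1])<.035)]
    if len(q)>20: print(n,len(q),cv2.minAreaRect((q[:,:2]*1000).astype(np.float32)),np.median(q[:,2]))
    for c,mm in masks(w['im']).items():
        N,l,st,ce=cv2.connectedComponentsWithStats(mm.astype(np.uint8))
        for i in range(1,N):
            Q=P[(l==i)&(w['d']>0)]
            if st[i,4]>25 and len(Q) and abs(Q.mean(0)[1]+.33)<.01 and Q.mean(0)[2]>.05:print(n,c,Q.mean(0).round(4))
E
```

```text
93 329 346 177 183 336.6559139784946 180.0752688172043
[[115, 17, 165], [108, 16, 160], [114, 16, 159], [120, 11, 137], [20, 165, 99], [21, 175, 99], [20, 174, 98], [20, 168, 100], [20, 177, 98], [20, 175, 99], [18, 105, 97], [15, 19, 110], [20, 122, 86], [117, 18, 131], [115, 18, 153], [115, 18, 159], [117, 17, 165]]
hole [[ 0.5521 -0.0008  0.084 ]
 [ 0.5515 -0.0009  0.084 ]]
plate ((552.7033081054688, -0.475250244140625), (46.3447265625, 52.00517272949219), 4.861765384674072) 0.08490916551427932
top red [ 0.4828 -0.3338  0.0847]
top yellow [ 0.5267 -0.3318  0.0845]
top blue [ 0.5708 -0.3297  0.0853]
scene 423 ((554.5476684570312, -0.7655143737792969), (51.05849838256836, 55.72787857055664), 3.917144775390625) 0.08442147790533538
scene red [ 0.4836 -0.3357  0.0855]
scene yellow [ 0.5281 -0.3331  0.0844]
scene blue [ 0.5714 -0.3314  0.0851]
```

```bash
python3 -m pendant '{"delta_pos":[[-50,-9,-10],[-100,-18,-10],[-150,-28,-10],[-200,-37,0],[-250,-46,10],[-306,-57,20],[-306,-57,20],[-306,-57,20]],"twist":[[0,0,-87.6],[0,0,-87.6],[0,0,-87.6],[0,0,-87.6],[0,0,-87.6],[0,0,-87.6],[0,0,-87.6],[0,0,-87.6]],"grip":[40,40,40,40,40,40,40,40]}'; python3 -c "
from h import *
go([.4832,-.334,.17],92.6)"
```

```text
time_s: 7.2
tool_pos: [0.4819, -0.3382, 0.1792]
orientation: [0.143, 0.99, -0.001, -0.001]
ft_force: [-0.2, 1.3, 0.2]
gripper_width: 0.0398
grip_force: 0.0
t 7.2 at [ 0.4819 -0.3382  0.1792] dpos [-0.1  4.4  9.2] twist [ -0.1  -0.1 -19.1] F [-0.2  1.3  0.2] w 0.0398 q [ 0.48  0.53  0.08  1.77 -0.05  0.84  1.86]
```

```bash
python3 -m pendant '{"delta_pos":[[0,4,9],[0,4,9],[0,4,9],[0,4,9],[0,4,9]],"twist":[[0,0,-19.1],[0,0,-19.1],[0,0,-19.1],[0,0,-19.1],[0,0,-19.1]],"grip":[40,40,40,40,40]}'
python3 - <<'E'
from h import *
s=arm.get_state();im,d=arm.grab_frame('wrist');cv2.imwrite('pics/w3.png',im[...,::-1])
P=wcloud(d,s['tool_pos'],s['orientation'])
for c,m in masks(im).items():
    N,l,st,ce=cv2.connectedComponentsWithStats(m.astype(np.uint8))
    for i in range(1,N):
        Q=P[(l==i)&(d>0)]
        if st[i,4]>60 and len(Q):
            t=Q[Q[:,2]>Q[:,2].max()-.004];print(c,ce[i].round(),st[i,4],'top',len(t),t.mean(0).round(4),np.array(cv2.minAreaRect((t[:,:2]*1000).astype(np.float32))[1]).round(1),cv2.minAreaRect((t[:,:2]*1000).astype(np.float32))[2])
go([.4832,-.334,.076],92.6)
E
```

```text
time_s: 7.7
tool_pos: [0.4851, -0.3306, 0.1711]
orientation: [-0.021, 1.0, -0.0, 0.0]
ft_force: [1.0, 0.8, -1.0]
gripper_width: 0.0402
grip_force: 0.0
red [270.  74.] 655 top 593 [ 0.3833 -0.3454  0.009 ] [24.2 21.4] 72.94517517089844
red [399. 165.] 1730 top 1240 [ 0.4589 -0.2261  0.0158] [36.2 41.4] 42.55641174316406
red [274. 212.] 683 top 482 [ 0.4828 -0.3359  0.0864] [28.6  9.3] 3.5786125659942627
yellow [275. 265.] 657 top 392 [ 0.5262 -0.334   0.0863] [28.9  8.9] 1.5911402702331543
blue [276. 310.] 482 top 267 [ 0.5687 -0.332   0.0863] [27.7  8.7] 2.305446147918701
blue [528. 335.] 1892 top 1 [ 0.4691 -0.2693  0.2346] [0. 0.] 0.0
t 7.75 at [ 0.4852 -0.3306  0.1711] dpos [ 2.2 -3.3 95.1] twist [-0.   0.  -0.2] F [-0.  -0.2  0. ] w 0.04 q [ 0.53  0.53 -0.02  1.78  0.01  0.82  2.12]
```

View pics/w3.png

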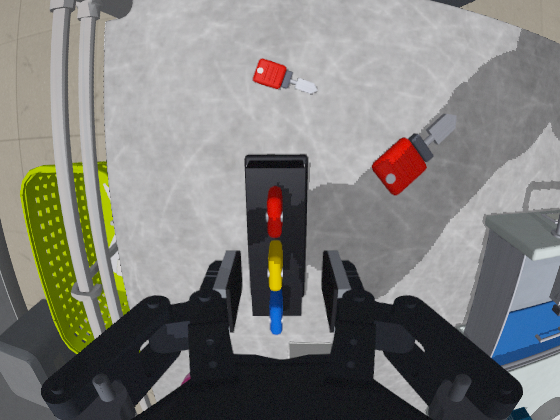

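The standing red head is at (274,212), in line with yellow and blue. The large and small lying keys stay out of the way. Now I'll descend and grasp.

```bash
python3 -m pendant '{"delta_pos":[[2,-5,0],[2,-5,40],[2,-5,70],[2,-5,70]],"twist":[[0,0,0],[0,0,0],[0,0,0],[0,0,0]],"grip":[40,40,40,40]}'; python3 -c "
from h import *
go([.483,-.3355,.080],92.6)"
```

```text
time_s: 8.15
tool_pos: [0.4813, -0.3347, 0.0976]
orientation: [-0.022, 1.0, 0.002, -0.003]
ft_force: [0.3, 0.3, 0.1]
gripper_width: 0.0402
grip_force: 0.0
t 8.15 at [ 0.4813 -0.3347  0.0976] dpos [-1.7 -1.  17.6] twist [ 0.2 -0.3 -0.1] F [0.3 0.3 0.1] w 0.0402 q [ 0.54  0.63 -0.02  1.85  0.02  0.67  2.12]
```

```bash
python3 -m pendant '{"delta_pos":[[-1,-1,10],[-1,-1,17],[-1,-1,17],[-1,-1,17],[-1,-1,17],[-1,-1,17],[-1,-1,17],[-1,-1,17]],"twist":[[0,0,0],[0,0,0],[0,0,0],[0,0,0],[0,0,0],[0,0,0],[0,0,0],[0,0,0]],"grip":[40,40,40,20,5,5,5,5]}' 90; python3 -m pendant '{"delta_pos":[[0,0,-10],[0,0,-25],[0,0,-50],[0,0,-80],[0,0,-100],[0,0,-100],[0,0,-100]],"twist":[[0,0,0],[0,0,0],[0,0,0],[0,0,0],[0,0,0],[0,0,0],[0,0,0]],"grip":[5,5,5,5,5,5,5]}'
python3 - <<'E'
from h import *
s=arm.get_state();im,d=arm.grab_frame('wrist');cv2.imwrite('pics/w4.png',im[...,::-1]);np.savez('pics/w4.npz',im=im,d=d,p=s['tool_pos'],q=s['orientation'])
go([.5525,-.0006,.18],94.9)
E
```

```text
time_s: 8.95
tool_pos: [0.4848, -0.3368, 0.0846]
orientation: [-0.023, 1.0, -0.0, 0.001]
ft_force: [-1.3, 0.3, 6.1]
gripper_width: 0.0084
grip_force: 88.7
time_s: 9.65
tool_pos: [0.4844, -0.3366, 0.1844]
orientation: [-0.023, 1.0, -0.0, 0.0]
ft_force: [-0.8, 0.1, -0.5]
gripper_width: 0.0083
grip_force: 88.1
t 9.7 at [ 0.4841 -0.3363  0.1836] dpos [-83.5 332.3   3.7] twist [ 0.  -0.  -2.3] F [-0.   0.  -1.2] w 0.0081 q [ 0.54  0.52 -0.02  1.76  0.01  0.86  2.13]
```

View pics/w4.png

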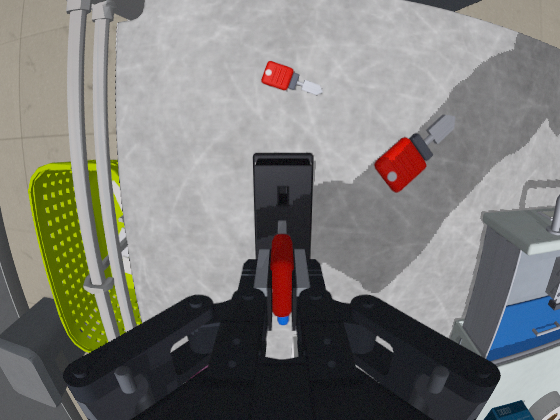

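The key is in the grip at (283,275), and its slot at (283,196) is empty. Next I'll measure where the key sits in the tool frame.

Run:
```python
from h import *
z=np.load('pics/w4.npz');im,d=z['im'],z['d'];P=wcloud(d,z['p'],z['q']);m=masks(im)['red'].copy();m[:220]=0
Rt=R.from_quat(z['q']);Q=Rt.inv().apply(P[m&(d>0)]-z['p'])*1000
print(len(Q),np.percentile(Q,[1,50,99],axis=0).round(1))
t=Q[Q[:,2]<np.percentile(Q[:,2],5)+3];print('top',len(t),t.mean(0).round(1),cv2.minAreaRect(t[:,:2].astype(np.float32)))
for a in np.arange(-16,20,3):
    b=Q[abs(Q[:,0]-a)<1.5]
    if len(b):print(a,len(b),b[:,2].min().round(1),b[:,1].mean().round(1),end=' | ')
g=cv2.cvtColor(im,cv2.COLOR_RGB2GRAY);sub=g[180:215,270:297];ys,xs=np.nonzero(sub<15);print('\nslot',len(xs),xs.min()+270,xs.max()+270,ys.min()+180,ys.max()+180)
print(wplane([[(xs.min()+xs.max())/2+270,(ys.min()+ys.max())/2+180]],z['p'],z['q'],.044))
print(np.median(P[160:180,270:295],axis=(0,1)))
```

```text
1624 [[-11.4  -4.7  -3.2]
 [ 10.5  -0.1  -1. ]
 [ 16.5   4.3  27.1]]
top 1029 [ 2.9 -0.3 -1.7] ((1.8649873733520508, -0.25820446014404297), (28.724239349365234, 8.54394817352295), 0.30728912353515625)
-13 15 -2.1 -0.3 | -10 74 -3.0 -0.3 | -7 101 -3.2 -0.3 | -4 120 -3.3 -0.3 | -1 104 -3.7 -0.4 | 2 118 -3.5 -0.3 | 5 114 -3.5 -0.3 | 8 120 -3.5 -0.3 | 11 148 -4.0 -0.2 | 14 433 -3.6 -0.3 | 17 277 -2.2 -0.2 | 
slot 39 279 286 194 204
[[ 0.48657998 -0.33588827  0.044     ]]
[ 0.46104731 -0.33749226  0.04455064]
```

```bash
python3 -m pendant '{"delta_pos":[[-15,35,-18],[-27,85,-18],[-40,135,-18],[-52,185,-18],[-64,235,-18],[-76,285,-18],[-84,320,-18],[-85,333,-18]],"twist":[[0,0,-2.3],[0,0,-2.3],[0,0,-2.3],[0,0,-2.3],[0,0,-2.3],[0,0,-2.3],[0,0,-2.3],[0,0,-2.3]],"grip":[5,5,5,5,5,5,5,5]}'; python3 -m pendant '{"delta_pos":[[0,0,0],[0,0,0],[0,0,0],[0,0,0]],"twist":[[0,0,0],[0,0,0],[0,0,0],[0,0,0]],"grip":[5,5,5,5]}'
python3 - <<'E'
from h import *
go([.5543,-.0001,.165],94.9)
s=arm.get_state();im,d=arm.grab_frame('wrist');cv2.imwrite('pics/w5.png',im[60:360,130:430][...,::-1].repeat(2,0).repeat(2,1));np.savez('pics/w5.npz',im=im,d=d,p=s['tool_pos'],q=s['orientation'])
P=wcloud(d,s['tool_pos'],s['orientation']);m=masks(im)['red'].copy();m[:220]=0
Q=R.from_quat(s['orientation']).inv().apply(P[m&(d>0)]-s['tool_pos'])*1000
t=Q[Q[:,2]<2];print(cv2.minAreaRect(t[:,:2].astype(np.float32)))
q=P.reshape(-1,3);q=q[(abs(q[:,2]-.085)<.003)&(abs(q[:,0]-.553)<.032)&(abs(q[:,1])<.035)]
print(len(q),cv2.minAreaRect((q[:,:2]*1000).astype(np.float32)),np.median(q[:,2]))
E
```

```text
time_s: 10.5
tool_pos: [0.5544, 0.006, 0.2007]
orientation: [-0.046, 0.999, 0.001, -0.001]
ft_force: [0.5, -0.1, 0.1]
gripper_width: 0.0087
grip_force: 88.1
time_s: 10.9
tool_pos: [0.5541, -0.002, 0.2017]
orientation: [-0.041, 0.999, -0.0, -0.0]
ft_force: [-0.5, 1.1, -0.1]
gripper_width: 0.0087
grip_force: 88.1
t 10.9 at [ 0.5541 -0.002   0.2017] dpos [-0.4  1.9 36.7] twist [-0.  -0.  -0.2] F [-0.5  1.1 -0.1] w 0.0087 q [-0.05  0.45 -0.05  1.83  0.03  0.86  1.54]
((1.826486587524414, -0.5636749267578125), (29.527591705322266, 9.712918281555176), 1.497458577156067)
3715 ((552.6716918945312, -0.8536243438720703), (47.062416076660156, 52.03172302246094), 5.048948764801025) 0.08492597989705711
```

View pics/w5.png

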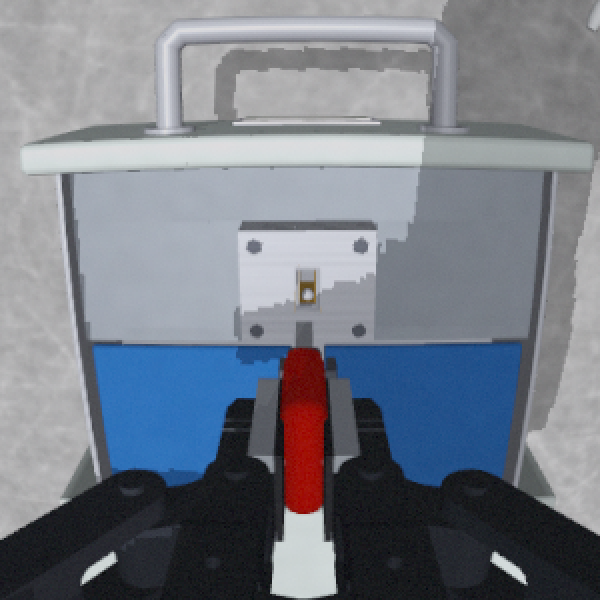

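The lock plate spans crop (240,222)–(378,340), with the keyhole at crop (307,287), below and in front of the held key. I'll descend to just above it.

```bash
python3 -m pendant '{"delta_pos":[[0,2,15],[0,2,28],[0,2,36],[0,2,36],[0,2,36]],"twist":[[0,0,-0.2],[0,0,-0.2],[0,0,-0.2],[0,0,-0.2],[0,0,-0.2]],"grip":[5,5,5,5,5]}'
python3 - <<'E'
from h import *
go([.5543,-.0001,.165],95)
s=arm.get_state();im,d=arm.grab_frame('wrist');cv2.imwrite('pics/w6.png',cv2.resize(im[140:300,200:360],None,fx=3.75,fy=3.75,interpolation=2)[...,::-1])
E
```

```text
time_s: 11.45
tool_pos: [0.5543, 0.0015, 0.1661]
orientation: [-0.044, 0.999, -0.0, 0.0]
ft_force: [-0.3, -0.3, 0.2]
gripper_width: 0.0085
grip_force: 88.1
t 11.45 at [0.5543 0.0015 0.1661] dpos [ 0.1 -1.6  1.1] twist [-0.   0.   0.1] F [-0.3 -0.3  0.2] w 0.0085 q [-0.05  0.5  -0.05  1.87  0.04  0.77  1.53]
```

View pics/w6.png

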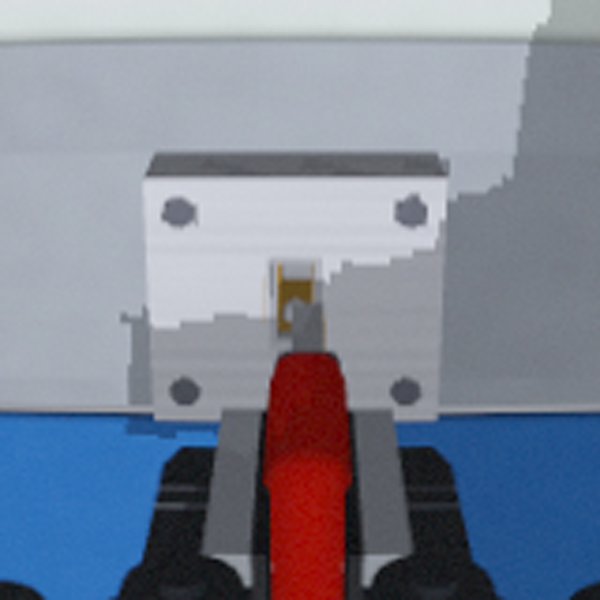

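The blade, at crop x≈307, is about 1.7 mm right of the slot centre at x≈297, which agrees with the pose reading. I'll correct that and lower slowly.

```bash
python3 -m pendant '{"delta_pos":[[0,-1.6,0],[0,-1.6,0],[0,-1.6,2],[0,-1.6,4],[0,-1.6,6],[0,-1.6,8],[0,-1.6,10],[0,-1.6,10]],"twist":[[0,0,0],[0,0,0],[0,0,0],[0,0,0],[0,0,0],[0,0,0],[0,0,0],[0,0,0]],"grip":[5,5,5,5,5,5,5,5]}'
python3 - <<'E'
from h import *
go([.5543,-.0001,.145],95)
E
```

```text
time_s: 12.3
tool_pos: [0.5541, 0.0003, 0.1555]
orientation: [-0.044, 0.999, -0.0, -0.0]
ft_force: [-0.2, -0.5, -0.5]
gripper_width: 0.0085
grip_force: 88.1
t 12.3 at [5.541e-01 3.000e-04 1.555e-01] dpos [-0.1 -0.4 10.5] twist [-0.  -0.   0.1] F [-0.2 -0.5 -0.5] w 0.0085 q [-0.05  0.51 -0.05  1.88  0.04  0.75  1.53]
```

```bash
python3 -m pendant '{"delta_pos":[[0,-0.4,1],[0,-0.4,2.5],[0,-0.4,4],[0,-0.4,5.5],[0,-0.4,7],[0,-0.4,8],[0,-0.4,8]],"twist":[[0,0,0],[0,0,0],[0,0,0],[0,0,0],[0,0,0],[0,0,0],[0,0,0]],"grip":[5,5,5,5,5,5,5]}'
python3 - <<'E'
from h import *
go([.5543,-.0001,.145],95)
E
```

```text
time_s: 13.0
tool_pos: [0.5542, -0.0001, 0.1477]
orientation: [-0.044, 0.999, -0.0, -0.0]
ft_force: [-0.1, 0.0, -0.4]
gripper_width: 0.0081
grip_force: 88.1
t 13.0 at [ 5.542e-01 -1.000e-04  1.477e-01] dpos [-0.1 -0.   2.7] twist [-0.  -0.   0.1] F [-0.1  0.  -0.4] w 0.0081 q [-0.05  0.52 -0.05  1.89  0.04  0.73  1.53]
```

The tip is about 10 mm into the slot with no contact. Now I'll go past the pins with wiggling.

```bash
python3 -m pendant '{"delta_pos":[[1.2,0,1.5],[-1.2,0,3],[1.2,0,4.5],[-1.2,0,6],[1.2,0,7.5],[-1.2,0,9],[1.2,0,10],[0,0,10]],"twist":[[0,0,3],[0,0,-3],[0,0,3],[0,0,-3],[0,0,3],[0,0,-3],[0,0,3],[0,0,0]],"grip":[5,5,5,5,5,5,5,5]}'
python3 - <<'E'
from h import *
go([.5543,-.0001,.124],95)
E
```

```text
time_s: 13.8
tool_pos: [0.5549, -0.0003, 0.1384]
orientation: [-0.043, 0.999, -0.0, 0.001]
ft_force: [-0.5, -0.2, 3.2]
gripper_width: 0.0083
grip_force: 88.4
t 13.8 at [ 5.549e-01 -3.000e-04  1.384e-01] dpos [ 0.6  0.2 14.4] twist [-0.   0.1 -0.1] F [-0.5 -0.2  3.2] w 0.0083 q [-0.05  0.53 -0.05  1.9   0.04  0.71  1.53]
```

```bash
python3 -m pendant '{"delta_pos":[[1.5,0,2],[-1,0,3.5],[1.5,0,5],[-1,0,6.5],[1.5,0,8],[-1,0,9.5],[1.5,0,11],[0.3,0,11]],"twist":[[0,0,3],[0,0,-3],[0,0,3],[0,0,-3],[0,0,3],[0,0,-3],[0,0,3],[0,0,0]],"grip":[5,5,5,5,5,5,5,5]}'
python3 - <<'E'
from h import *
go([.5543,-.0001,.124],95)
E
```

```text
time_s: 14.6
tool_pos: [0.5552, -0.0003, 0.1275]
orientation: [-0.043, 0.999, -0.0, 0.001]
ft_force: [0.6, -0.4, -0.7]
gripper_width: 0.0082
grip_force: 88.0
t 14.6 at [ 5.552e-01 -3.000e-04  1.275e-01] dpos [0.9 0.3 3.5] twist [-0.   0.2 -0.1] F [ 0.6 -0.4 -0.7] w 0.0082 q [-0.05  0.55 -0.05  1.91  0.04  0.68  1.53]
```

Past the pins. Now I'll push until the shoulder seats.

```bash
python3 -m pendant '{"delta_pos":[[1,0,1.5],[0,0,2.5],[1,0,3.5],[0,0,4.5],[0.5,0,5],[0.5,0,5]],"twist":[[0,0,2],[0,0,-2],[0,0,2],[0,0,-2],[0,0,0],[0,0,0]],"grip":[5,5,5,5,5,5]}'
python3 - <<'E'
from h import *
go([.5543,-.0001,.124],95)
E
```

```text
time_s: 15.2
tool_pos: [0.5554, -0.0002, 0.1244]
orientation: [-0.042, 0.999, -0.0, 0.003]
ft_force: [-1.6, -2.0, 25.0]
gripper_width: 0.0079
grip_force: 92.0
t 15.2 at [ 5.554e-01 -2.000e-04  1.244e-01] dpos [1.1 0.2 0.4] twist [-0.   0.3 -0.1] F [-1.6 -2.  25. ] w 0.0079 q [-0.05  0.55 -0.05  1.92  0.05  0.67  1.53]
```

The key stopped at z 0.1244, against a predicted 0.1246 for home. I'll ease the push and turn clockwise about the key's axis.

```bash
python3 -m pendant '{"delta_pos":[[0,-0.2,-0.8],[0,-0.5,-0.8],[0,-0.7,-0.8],[0.1,-1,-0.8],[0.2,-1.2,-0.8],[0.3,-1.4,-0.8],[0.4,-1.6,-0.8],[0.5,-1.8,-0.8]],"twist":[[0,0,6],[0,0,12],[0,0,18],[0,0,24],[0,0,30],[0,0,36],[0,0,42],[0,0,48]],"grip":[5,5,5,5,5,5,5,5]}'
python3 - <<'E'
from h import *
go([.5543,-.0001,.124],5)
print(arm.get_state()['ft_torque'])
E
```

```text
time_s: 16.0
tool_pos: [0.555, -0.0014, 0.1245]
orientation: [0.369, 0.93, 0.001, 0.002]
ft_force: [1.3, 2.0, 16.7]
gripper_width: 0.0083
grip_force: 90.7
t 16.0 at [ 0.555  -0.0014  0.1245] dpos [1.4 0.4 0.5] twist [ 0.3  0.1 41.7] F [ 1.3  2.  16.7] w 0.0083 q [-0.21  0.56  0.19  1.92 -0.17  0.67  0.9 ]
[ 0.42924269 -0.16895245  0.15780839]
```

```bash
python3 -m pendant '{"delta_pos":[[0,-0.2,0],[0,-0.5,0],[0,-0.7,0],[0.1,-1,0],[0.2,-1.2,0],[0.3,-1.4,0],[0.4,-1.6,0],[0.4,-1.6,0]],"twist":[[0,0,6],[0,0,12],[0,0,18],[0,0,24],[0,0,30],[0,0,36],[0,0,42],[0,0,45]],"grip":[5,5,5,5,5,5,5,5]}' 110; python3 -m pendant '{"delta_pos":[[0,0,0],[0,0,0],[0,0,0]],"twist":[[0,0,0],[0,0,0],[0,0,0]],"grip":[5,5,5]}'
python3 - <<'E'
from h import *
go([.5543,-.0001,.124],5)
print(arm.get_state()['ft_torque'])
s=arm.get_state();im,d=arm.grab_frame('wrist');cv2.imwrite('pics/w7.png',im[100:400,100:460][...,::-1].repeat(2,0).repeat(2,1))
P=wcloud(d,s['tool_pos'],s['orientation']);m=masks(im)['red'].copy();m[:200]=0
Q=R.from_quat(s['orientation']).inv().apply(P[m&(d>0)]-s['tool_pos'])*1000
t=Q[Q[:,2]<2];print('head top in tool',len(t),t[:,2].min(),np.median(t[:,2]),cv2.minAreaRect(t[:,:2].astype(np.float32)))
E
```

```text
time_s: 16.8
tool_pos: [0.5542, -0.0018, 0.1246]
orientation: [0.696, 0.718, 0.002, 0.002]
ft_force: [1.5, 3.7, 17.7]
gripper_width: 0.008
grip_force: 107.8
time_s: 17.1
tool_pos: [0.5542, -0.0018, 0.1246]
orientation: [0.695, 0.719, 0.003, 0.002]
ft_force: [1.7, 3.7, 16.4]
gripper_width: 0.0078
grip_force: 107.8
t 17.1 at [ 0.5542 -0.0018  0.1246] dpos [1.7 0.1 0.6] twist [ 0.3 -0.1 -3. ] F [ 1.7  3.7 16.4] w 0.0078 q [-0.36  0.59  0.42  1.93 -0.37  0.69  0.33]
[ 0.80700084 -0.50768475  0.07232365]
head top in tool 1063 -3.9361965932746754 -1.6143462833652527 ((1.559976577758789, -0.8291645050048828), (29.322738647460938, 9.259211540222168), 1.535638451576233)
```

View pics/w7.png

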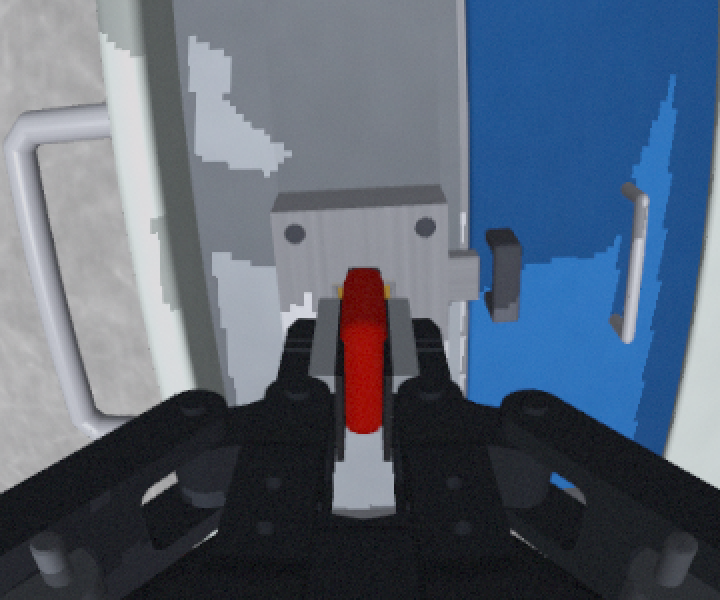

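The key head is held in the lock, turned. The bolt at (465,275) is drawn clear of the dark keeper at (505,275). I'll check that the drawer is still at its stop by comparing scene views.

```bash
python3 -m pendant '{"delta_pos":[[0.1,-0.1,0],[0.1,-0.1,0],[0.1,-0.1,0]],"twist":[[0,0,2],[0,0,3.5],[0,0,3.5]],"grip":[5,5,5]}';python3 - <<'E'
from h import *
print(arm.get_state()['ft_torque'])
go([.5543,-.0001,.124],5)
w=np.load('pics/s2.npz');t=np.load('pics/t2.npz')
u=cv2.cvtColor
for n,z in(('scene',w),('top',t)):
    im,d=arm.grab_frame(n);
    for nm,(im_,d_) in(('then',(z['im'],z['d'])),('now',(im,d))):
        q=cloud(n,d_).reshape(-1,3);b=q[(q[:,2]>.068)&(q[:,2]<.086)&(q[:,0]<.475)&(q[:,0]>.44)&(abs(q[:,1]+.01)<.04)]
        x=b[:,0]*.9962+b[:,1]*.0872
        p=q[(q[:,2]>.088)&(q[:,2]<.1)&(q[:,0]<.53)&(q[:,0]>.47)&(q[:,1]>.03)&(q[:,1]<.09)];xp=p[:,0]*.9962+p[:,1]*.0872
        print(n,nm,len(b),np.percentile(x,[5,50,95]).round(4) if len(b) else '',len(p),np.percentile(xp,[5,50,95]).round(4) if len(p) else '')
    for c,mm in masks(im).items():
        N,l,st,ce=cv2.connectedComponentsWithStats(mm.astype(np.uint8));P=cloud(n,d)
        for i in range(1,N):
            Q=P[(l==i)&(d>0)]
            if st[i,4]>25 and len(Q) and abs(Q.mean(0)[1]+.33)<.01 and Q.mean(0)[2]>.05:print(c,Q.mean(0).round(4))
E
```

```text
time_s: 17.45
tool_pos: [0.5541, -0.0018, 0.1245]
orientation: [0.717, 0.697, 0.002, 0.001]
ft_force: [2.6, 3.6, 18.5]
gripper_width: 0.008
grip_force: 107.9
[ 0.73252482 -0.51677147  0.09885322]
t 17.45 at [ 0.5541 -0.0018  0.1245] dpos [1.7 0.1 0.5] twist [ 0.3 -0.1 -6.6] F [ 2.6  3.6 18.5] w 0.008 q [-0.37  0.6   0.44  1.93 -0.39  0.69  0.28]
scene then 147 [0.4486 0.4521 0.4573] 123 [0.4915 0.4959 0.502 ]
scene now 143 [0.45   0.4535 0.4584] 125 [0.4929 0.4976 0.5029]
yellow [ 0.5281 -0.3335  0.0853]
blue [ 0.5715 -0.3311  0.0843]
top then 219 [0.4478 0.452  0.4565] 0 
top now 222 [0.4492 0.4534 0.4582] 214 [0.4919 0.4972 0.5029]
yellow [ 0.5267 -0.3318  0.0852]
blue [ 0.5708 -0.3298  0.0852]
```

The drawer has crept in about 1.4 mm. I'll draw it back to the stop with the held key.

```bash
python3 -m pendant '{"delta_pos":[[0,-0.7,0],[0,-1.4,0],[0,-2,0],[0,-2.5,0],[0,-3,0],[0,-3,0]],"twist":[[0,0,0],[0,0,0],[0,0,0],[0,0,0],[0,0,0],[0,0,0]],"grip":[5,5,5,5,5,5]}'
cat > chk.py <<'E'
from h import *
s=arm.get_state();print(s['ft_torque']);go([.5543,-.0001,.124],5)
for n in('scene','top'):
    im,d=arm.grab_frame(n);q=cloud(n,d).reshape(-1,3);b=q[(q[:,2]>.068)&(q[:,2]<.086)&(q[:,0]<.475)&(q[:,0]>.44)&(abs(q[:,1]+.01)<.04)]
    print(n,np.percentile(b[:,0]*.9962+b[:,1]*.0872,[5,50,95]).round(4))
E
python3 chk.py
```

```text
time_s: 18.15
tool_pos: [0.5524, -0.0019, 0.1246]
orientation: [0.716, 0.698, 0.003, 0.003]
ft_force: [7.7, 2.8, 11.0]
gripper_width: 0.0078
grip_force: 107.7
[ 0.60799273 -1.58287521  0.16864906]
t 18.15 at [ 0.5524 -0.0019  0.1246] dpos [1.9 1.8 0.6] twist [ 0.5 -0.  -6.5] F [ 7.7  2.8 11. ] w 0.0078 q [-0.37  0.59  0.44  1.94 -0.39  0.69  0.28]
scene [0.4488 0.4521 0.4573]
top [0.4478 0.4518 0.4566]
```

```bash
python3 -m pendant '{"delta_pos":[[0,-0.7,0],[0,-1.2,0],[0,-1.2,0],[0,-1.2,0]],"twist":[[0,0,0],[0,0,0],[0,0,0],[0,0,0]],"grip":[5,5,5,5]}'; python3 chk.py
python3 - <<'E'
from h import *
s=arm.get_state();im,d=arm.grab_frame('wrist');P=wcloud(d,s['tool_pos'],s['orientation']);m=masks(im)['red'].copy();m[:200]=0
t=P[m&(d>0)];t=t[t[:,2]>t[:,2].max()-.005];print('head top',t[:,2].max(),cv2.minAreaRect((t[:,:2]*1000).astype(np.float32)))
E
```

```text
time_s: 18.65
tool_pos: [0.5521, -0.0019, 0.1246]
orientation: [0.716, 0.698, 0.004, 0.003]
ft_force: [9.0, 2.7, 7.2]
gripper_width: 0.0081
grip_force: 107.6
[ 0.58122088 -2.37162342  0.15764987]
t 18.65 at [ 0.5521 -0.0019  0.1246] dpos [1.8 2.2 0.7] twist [ 0.6 -0.  -6.5] F [9.  2.7 7.2] w 0.0081 q [-0.37  0.59  0.44  1.94 -0.39  0.68  0.28]
scene [0.4486 0.4519 0.4572]
top [0.4478 0.452  0.4565]
head top 0.12854644694590484 ((551.3475341796875, -0.11078739166259766), (29.949947357177734, 9.177912712097168), 86.91312408447266)
```

```bash
python3 -c "
from bench import arm
print(arm.sign_off())"
```

```text
the job is handed in; nothing more can be done
None
```

I pulled the drawer out to its stop, worked the red key home in the lock and turned it about a quarter clockwise; the arm is still holding it there. The bolt looked clear of its keeper in the last picture I viewed, and the blue and yellow keys are still in their slots. I handed the job in at about 19 s.

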